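# Fit the spider-ride rotor onto its keyed spindle

### The job

Pick up the model spider ride's rotor from the cork mat and put it over the brass spindle on the green base. Keeping only a light push on it, turn it until its inner tab drops into the spindle's keyway, then press it gently down, black collar and all, until the collar meets its stop and the rotor sits fully home, and let go of it. Never push it against the base hard (more than about 30 N), and leave the other things on the table where they are.

Things in the scene. Friction and masses are not known exactly. Their poses are not given: they have to be found in the camera images.
- rotor: Loose spider-ride rotor, 0.2 to 0.33 kg, 70 mm tall, 148 mm across. Origin: centre of the underside of its steel sleeve (outer radius 23 mm, open below, bore radius 15.2 mm, 34 mm deep); z up along its axis. Six white arms carry tub cars at 61 mm radius (tops 36 mm above the origin): five blue, and a red one at the rotor's +x, the side of the tab.
- grip (a point): Where to grasp the rotor: 58 mm above its origin, on its axis, in its yellow grip block (36 mm along x, 24 mm along y, from 38 to 70 mm above the origin; a red line on top points to +x). Axes as the rotor's. Grasp from above, fingers closing along the rotor's y, fingertips no lower than 38 mm.
- tab (a point): Underside of the rotor's one inner tab, 14 mm above the rotor's origin, 11.5 mm from the axis on its +x side, inside the bore and so hidden from above. The tab is 6 mm wide (along y), 6 mm high and reaches in from the bore wall to 9.9 mm from the axis. Axes as the rotor's.
- base: Fixed green ride base: square plinth 150 x 150 x 30 mm with an upright brass spindle (radius 14 mm) in its centre. Origin: centre of the underside, z up; a white mark on the plinth points along +x. The keyway in the spindle faces somewhere 0.2 to 1.9 rad anticlockwise (seen from above) of the white mark; its angle is not measured: find it by feel, or look.
- spindle_top (a point): Centre of the spindle's top, 75 mm above the base's origin; axes as the base, not turned with the spindle. The rim has a 2 mm chamfer and one keyway: a radial slot 7.5 mm wide, 18 mm deep, open upwards and outwards. A stiff drive holds the spindle (slips above 0.5 N m). While the tab rests on the top, the rotor's origin is 14 mm below this point, the sleeve already over the spindle.
- collar_top (a point): Centre of the top of the black friction collar (radius 19 to 26 mm) round the spindle as it starts, 55 mm above the base's origin (this point does not move). With the tab in the keyway (play about 0.07 rad each way) the rotor goes down freely until its sleeve stands on the collar here; the collar then slides 6 mm down to its end stop under about 6 N, rotor's weight included, and stays.
- seat (a point): Where the collar's top stands when the collar is pushed fully down against its rubber end stop: 49 mm above the base's origin, on the spindle's axis; axes as the base. The rotor is fully home when its origin is here (or in the stop's give just below). The stop is felt as a push rising by about 3 to 5 N per mm, with up to 3 mm of give.
- mat: Cork service mat, 200 x 170 x 4 mm, fixed; origin at the centre of its underside. The rotor starts standing on it.
- bush: Bystander: loose spare brass bush, 26 mm across, 12 mm tall, on a corner of the mat; origin at its underside.
- screwdriver: Bystander: loose screwdriver, 150 mm long, lying beside the base on the robot's side; origin near its middle, at its underside, handle to its -x.
- oiler: Bystander: loose small white oil bottle with a red cap, 32 mm across, 75 mm tall; origin at its underside.
- woodblock: Bystander: loose wooden block 50 x 90 x 45 mm; origin at its underside.
- coach_yellow: Bystander: loose yellow model railway coach, 36 x 154 x 47 mm, standing on the track at the back; origin at its underside.
- coach_red: Bystander: loose red model railway coach of the same size, standing on the track at the back; origin at its underside.
Not all that is in view belongs to the job. What is shaped like the base but turquoise is not meant. Leave any orange look-alike of the rotor alone.

How it is judged:
By the outcome, as a careful person would: the job done as asked, in the order asked, and still so for the second after the job is handed in, with the robot touching nothing.
It also fails if it takes over 67 s, if anything falls off the work surface, if the arm or the gripper's body presses on something with over 40 N, if the wrist force passes 120 N, or if a joint passes its speed limit or range.

### The arm

A 6-joint arm with a two-finger parallel gripper is mounted at the origin on the work surface. World frame = base frame: x ahead of the robot, y to its left, z up, the work surface at z = 0. Lengths are in mm, angles in rad, forces in N, time in s.
With the tool pointing down it reaches from about 425 to 950 mm from the base axis. Payload 3.5 kg.
Tool frame: the origin (TCP) lies midway between the tips of the shut fingers; the grasp point (between the pads) lies 19 mm behind it; z points along the fingers, y is the line along which they close (so a half turn about z gives the same grasp; the last joint's range is limited). The gripper opens to 85 mm and grips with 20 to 120 N. Pads are 22 mm wide; open, the fingers measure 114 mm over their backs; the gripper's body (76 mm by 85 mm) begins 54 mm behind the grasp point. The pads swing forward as they close: fully open they stand 13 mm farther back than shut.
Start: joints at [-1.445, 0.286, 1.577, -0, 1.279, -0.15], TCP at [183.838, -649.469, 231.325] pointing down, gripper open.
Joint ranges: [-2.77, 2.77], [-0.9, 2.22], [0.21, 2.48], [-1.53, 4.67], [0.24, 2.81], [-2.84, 2.84]. Speed limits (rad/s): [2.79, 2.79, 3.14, 3.14, 3.14, 3.14].

### API

Orientations are given as a unit quaternion [w, x, y, z].
In Python, from station import readout, cams, job gives the robot as it stands.
- The arm moves only by the tool servo_tool, never from a script. Its arguments are lists of equal length, an entry for each row: "travel": the shift along the tool's x, y, z in m, a list of three; "dr": the turn, a rotation vector about the tool's x, y, z in rad, a list of three; "hand": the opening, from 0 (shut) to 1 (fully open). A call has 1 to 12 rows; each row shifts and turns the commanded pose from where the row before left it, along the tool's axes as they then stand; what a row does not reach is not made up. A row lasts 1/10 s, in which the tool goes at most 50 mm and 8.59 degrees, less where a joint would pass 70% of its speed; a pose out of reach is approached as far as the arm can. A call with a gripper value outside its range is refused whole. The fingers move at their own pace and stop on an object; the grip force is fixed at half the most. Time passes only in rows, so rows that do not move let the fingers close. It gives the time, the measured TCP pose, the force, the opening and the grip force at its end, in the units of the state.
- readout.read_state(): the state, without advancing time (a new reading comes with each control period).
- cams.get_image(name): name is "scene" or "top"; returns a dict with "img" (480x640x3 uint8, red, green, blue), "z_map" (480x640 float32, mm along the optical axis (not along the pixel's ray), 0 where there is no reading), "fx", "fy", "cx", "cy" (pixels), "position" and "attitude" of the camera in the world. Camera axes: x right, y down, z forward; pixel columns grow to the right and rows downward; lengths in mm; the calibration is good to about 2 mm. A picture is of the moment at which its call begins.
- job.job_done(): hands the job in; it is judged then, once.
Trained networks look in a picture, given as the dict that the camera call returned (one of the last four; its "shot" number tells which), for a name from the list of things; names that differ only in an ending like _2 or _b are one class to them, and where a whole thing is asked for, a point or a joint stands for the part that bears it (a point fixed in the world has none). Each returns a list of dicts, best first, with "score" (0 to 1); they miss things now and then, are a little off and sometimes report something else, mostly with a low value. They report only what shows in the picture. A call takes as long as a camera call. They do not tell look-alikes from the thing itself.
- cams.find_in(picture, label): "rect" ([left, top, width, height] in pixels, round what is visible of it).
- cams.trace(picture, label): "region" (480x640 bool, what is visible of it) and "rect" ([left, top, width, height] in pixels, round what is visible of it).
The state is a dict: "t": time; "joint_pos": joint angles; "joint_velocities": joint speeds; "tau": joint torques, N m; "tool_pos": TCP position; "orientation": TCP orientation; "force": force on the tool from outside, world axes, zero at the start; "moment": the same for the moment, N m; "opening": opening from 0.0 (shut) to 1.0 (fully open); "grasp_force": force on a finger pad.
Only numpy, scipy, OpenCV 4.12 (cv2) and the standard library are available. Lean on these libraries where they do the work, as an engineer would, in place of code of your own. Each camera call takes 0.05 s, during which the arm holds its last target. There are 200 camera calls.

## Working session

There is one attempt and no reset: what is moved stays moved. The work goes in short steps, Python scripts to look and compute and a tool call to move; the robot and the scene stay as the last step left them, time stands still between calls to the robot, and variables do not carry over. Pictures are saved under pics/ and viewed, at most 10 in all, crops included, and the job is handed in when it is done.

Besides the shell and the picture viewer there is one more tool, called after "Request:" as a command line: name --argument value ..., lists and objects as JSON in quotes. servo_tool: Moves the arm, as the interface text tells. Its arguments: {"type":"object","properties":{"travel":{"type":"array"},"dr":{"type":"array"},"hand":{"type":"array"}},"required":["travel","dr","hand"]}

```bash
mkdir -p pics; ls; cat > h.py <<'E'
import numpy as np, cv2, pickle
from scipy.spatial.transform import Rotation as R
from station import readout, cams, job
def q2R(q): return R.from_quat([q[1],q[2],q[3],q[0]])
def pts(p,mask=None):
    z=p["z_map"]; v,u=np.nonzero((z>0) if mask is None else (mask&(z>0)))
    d=z[v,u]; c=np.c_[(u-p["cx"])/p["fx"]*d,(v-p["cy"])/p["fy"]*d,d]
    return q2R(p["attitude"]).apply(c)+np.array(p["position"]),u,v
def proj(p,X):
    c=q2R(p["attitude"]).inv().apply(np.atleast_2d(X)-np.array(p["position"]))
    return np.c_[c[:,0]/c[:,2]*p["fx"]+p["cx"],c[:,1]/c[:,2]*p["fy"]+p["cy"]]
E
python3 - <<'E'
from h import *
for n in ["scene","top"]:
    p=cams.get_image(n); cv2.imwrite(f"pics/{n}0.png",p["img"][:,:,::-1]); pickle.dump(p,open(n+"0.pkl","wb"))
    print(n,p["position"],p["attitude"],p["fx"])
    for l in ["rotor","base","mat","bush","screwdriver","oiler","woodblock","coach_red"]:
        for r in cams.trace(p,l):
            P,u,v=pts(p,r["region"]); print(l,round(r["score"],2),np.round(r["rect"]),np.median(P,0).round() if len(P) else None)
print(readout.read_state())
E
```

```text
pics
scene [1090.589867   -367.38150813 1121.55775801] [-0.24911307  0.85066141  0.44482531 -0.12825087] 568.8952223696152
rotor 0.88 [320. 130.  52.  45.] [355. 225.  36.]
rotor 0.79 [352. 198.  66.  52.] [575. 172.  39.]
base 0.82 [ 68. 258.  86.  72.] [ 391. -414.   31.]
base 0.75 [216. 257.  84.  86.] [ 571. -162.   31.]
mat 0.75 [350. 198.  64.  49.] [576. 172.  39.]
mat 0.57 [330. 188. 102.  90.] [589. 156.   5.]
screwdriver 0.86 [184. 256.  36.  26.] [ 434. -225.   23.]
oiler 0.71 [145. 329.  19.  26.] [ 541. -386.   49.]
woodblock 0.62 [435. 164.  48.  38.] [586. 401.  43.]
woodblock 0.55 [281. 331.  71.  58.] [ 765. -139.   59.]
coach_red 0.62 [280. 327.  71.  67.] [ 764. -139.   59.]
top [ 424.94791934    6.51281729 1362.48492016] [-0.03035342  0.70969545 -0.70315548  0.0313593 ] 499.2656549542851
rotor 0.78 [210. 294.  51.  48.] [345. 234.  36.]
rotor 0.63 [232. 207.  53.  55.] [560. 177.  39.]
rotor 0.29 [348. 157.  56.  14.] [ 755. -137.   58.]
base 0.94 [344. 199.  80.  80.] [ 557. -155.   30.]
base 0.68 [371. 282.  51.  10.] [ 426. -213.   21.]
mat 0.78 [230. 200.  66.
[... 295 characters left out ...]
{'t': 0.9, 'joint_pos': array([-1.44502578e+00,  2.86263878e-01,  1.57669119e+00,  2.84018685e-05,
        1.27859426e+00, -1.49987166e-01]), 'joint_velocities': array([ 0.00123572, -0.00012654, -0.00016891, -0.00113356, -0.00031832,
        0.00023698]), 'tau': array([-4.16614503e-04, -4.05960667e+01, -2.92944860e+01, -1.33744547e-04,
        5.12217612e-04, -4.44136504e-06]), 'tool_pos': array([ 183.82883275, -649.47817116,  231.35375257]), 'orientation': array([2.18268290e-05, 9.90510321e-01, 1.37438362e-01, 1.33357698e-05]), 'force': array([-0.06963144, -0.18043069, -0.74061371]), 'moment': array([ 0.03318798, -0.01312546,  0.01288246]), 'grasp_force': 0.0, 'opening': 0.9992325570425696}
```

View images.

View pics/scene0.png

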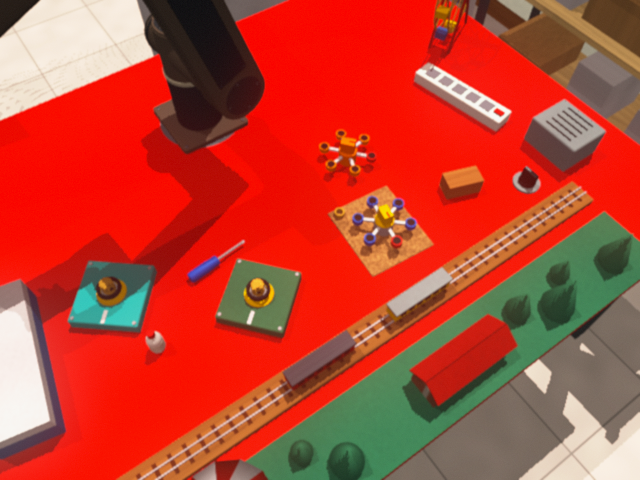

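View pics/top0.png

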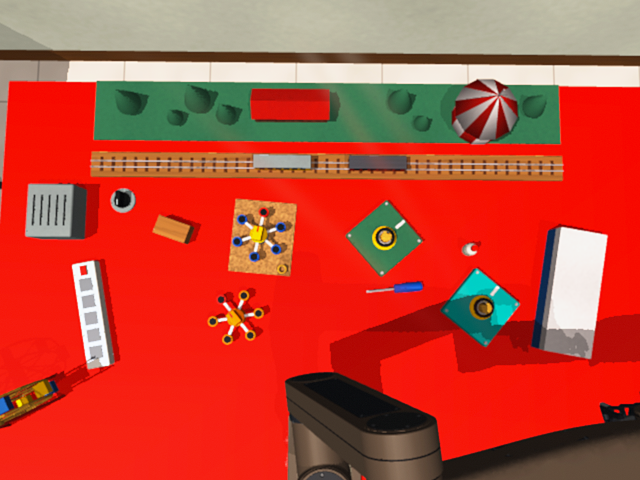

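Candidates for the rotor: blue/red-car one on the cork at top (259,236) / scene (384,218), which is the one wanted; the orange look-alike at top (235,317) / scene (346,150) is not. For the base: green at top (385,238) / scene (260,295) is wanted, turquoise at top (482,307) / scene (110,292) is not.

```bash
python3 - <<'E'
from h import *
T=pickle.load(open("top0.pkl","rb"));S=pickle.load(open("scene0.pkl","rb"))
def crop(p,u,v,h): 
    return cv2.resize(p["img"][v-h:v+h,u-h:u+h,::-1],(400,300) if 0 else (300,300),interpolation=cv2.INTER_CUBIC)
cv2.imwrite("pics/c1.png",np.vstack([np.hstack([crop(T,259,236,30),crop(T,385,238,20)]),np.hstack([crop(S,384,222,36),crop(S,260,292,24)])]))
for n,p,rw,bw in [("top",T,(225,195,300,280),(340,195,430,282)),("scene",S,(345,185,425,262),(210,250,310,350))]:
    P,u,v=pts(p); I=p["img"][v,u]; hsv=cv2.cvtColor(p["img"],cv2.COLOR_RGB2HSV)[v,u].astype(int)
    H,Sa,V=hsv.T
    inw=lambda w:(u>w[0])&(u<w[2])&(v>w[1])&(v<w[3])
    m=inw(rw)
    y=m&(P[:,2]>66)&(P[:,2]<85)
    print(n,"block top",P[y].mean(0).round(1),y.sum(), (P[y].min(0)+P[y].max(0))/2)
    ca=m&(P[:,2]>30)&(P[:,2]<50)
    red=ca&((H<8)|(H>172))&(Sa>130); blu=ca&(H>100)&(H<135)&(Sa>80)
    print("red",P[red].mean(0).round(1),red.sum(),"blue mean",P[blu].mean(0).round(1),blu.sum())
    b=inw(bw); g=b&(H>40)&(H<95)&(P[:,2]>22)&(P[:,2]<38)
    rect=cv2.minAreaRect(P[g][:,:2].astype(np.float32)); print("plinth",rect,P[g][:,2].mean())
    w=b&(Sa<60)&(V>150)&(P[:,2]>22)&(P[:,2]<40); print("white",P[w].mean(0).round(1),w.sum())
    t=b&(P[:,2]>68); print("spindle top",P[t].mean(0).round(1),(P[t].min(0)+P[t].max(0))/2,t.sum())
    c=b&(P[:,2]>48)&(P[:,2]<60); print("collar",(P[c].min(0)+P[c].max(0))/2,c.sum())
    mt=m&(P[:,2]<8)&(P[:,2]>2.5); print("mat",cv2.minAreaRect(P[mt][:,:2].astype(np.float32)))
E
```

```text
top block top [564.8 178.5  73.2] 129 [565.11148354 178.39072641  73.48812381]
red [624.8 166.9  39.3] 55 blue mean [552.7 181.1  38.7] 271
plinth ((559.785400390625, -155.07565307617188), (146.10708618164062, 147.80381774902344), 41.364158630371094) 29.493705024410072
white [ 576.9 -178.4   30.2] 87
spindle top [ 557.9 -155.7   73.7] [ 557.8348685  -155.63826735   74.47442264] 86
collar [ 558.6024938  -156.64448603   53.9428666 ] 166
mat ((561.1618041992188, 173.69424438476562), (228.97091674804688, 200.255615234375), 0.7609950304031372)
scene block top [568.6 177.3  73.9] 167 [567.88253963 179.2452782   73.38962929]
red [596.5 170.7  39.9] 185 blue mean [561.5 172.3  39.8] 171
plinth ((560.16259765625, -155.2182159423828), (142.7406005859375, 145.60072326660156), 41.695987701416016) 30.787902899742225
white [ 586.2 -183.3   31.4] 129
spindle top [ 561.  -156.6   75. ] [ 560.57051906 -156.6679379    74.97076385] 134
collar [ 560.27839883 -156.34720748   54.00059388] 247
mat ((557.216796875, 199.66973876953125), (193.6518096923828, 222.3300018310547), 53.750022888183594)
```

View pics/c1.png

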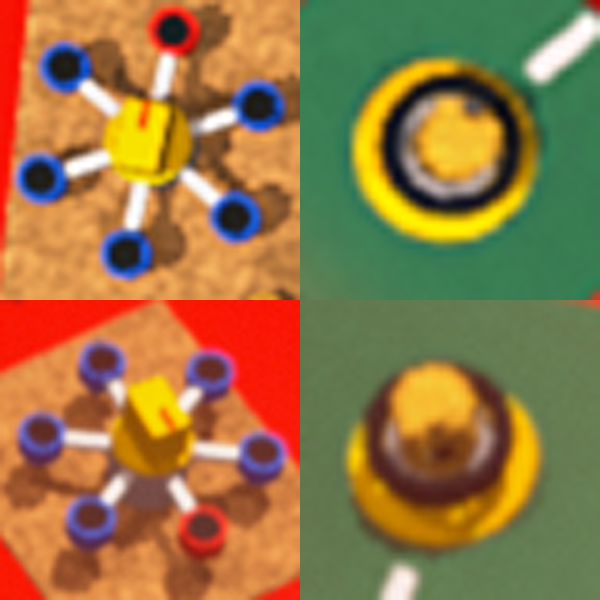

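The montage confirms the choice: the rotor has five blue cars and a red one pointing up in the top view (175,30 in the crop). The green base's white mark points to the upper right, and the keyway notch shows dark at about (473,105) in the top crop and (438,455) in the scene crop. That puts it at a world angle of about -0.3 rad.

Request:
servo_tool --travel '[[0.0392,-0.02344,0],[0.0392,-0.02344,0],[0.0392,-0.02344,0],[0.0392,-0.02344,0],[0.0392,-0.02344,0],[0.0392,-0.02344,0],[0.0392,-0.02344,0],[0.0392,-0.02344,0],[0.0392,-0.02344,0],[0.0392,-0.02344,0],[0.0392,-0.02344,0],[0.0392,-0.02344,0]]' --dr '[[0,0,0],[0,0,0],[0,0,0],[0,0,0],[0,0,0],[0,0,0],[0,0,0],[0,0,0],[0,0,0],[0,0,0],[0,0,0],[0,0,0]]' --hand '[1,1,1,1,1,1,1,1,1,1,1,1]'

```text
t: 2.1
tool_pos: [561.0, -249.2, 231.6]
orientation: [0.0, 0.991, 0.137, 0.0]
force: [0.0, -1.7, 0.5]
opening: 1.004
grasp_force: 0.0
```

Request:
servo_tool --travel '[[0.0136,-0.0456,0],[0.0136,-0.0456,0],[0.0136,-0.0456,0],[0.0136,-0.0456,0],[0.0136,-0.0456,0],[0.0136,-0.0456,0],[0.0136,-0.0456,0],[0.0136,-0.0456,0],[0.0136,-0.0456,0],[0,0,0],[0,0,0]]' --dr '[[0,0,0],[0,0,0],[0,0,0],[0,0,0],[0,0,0],[0,0,0],[0,0,0],[0,0,0],[0,0,0],[0,0,0.149],[0,0,0.149]]' --hand '[1,1,1,1,1,1,1,1,1,1,1]'

```text
t: 3.2
tool_pos: [565.5, 179.5, 231.4]
orientation: [0.0, 1.0, -0.012, 0.0]
force: [-0.3, -0.5, -0.8]
opening: 0.999
grasp_force: 0.0
```

Request:
servo_tool --travel '[[0,0,0],[0,0,0],[0,0,0]]' --dr '[[0,0,0.149],[0,0,0.025],[0,0,0]]' --hand '[1,1,1]'

```text
t: 3.5
tool_pos: [565.9, 177.5, 231.4]
orientation: [-0.0, 0.995, -0.097, 0.0]
force: [-1.1, -1.2, -0.0]
opening: 1.0
grasp_force: 0.0
```

Request:
servo_tool --travel '[[0,-0.0009,0.03],[0,0,0.03],[0,0,0.03],[0,0,0.03],[0,0,0.03],[0,0,0.0128],[0,0,0.0128],[0,0,0.0128],[0,0,0],[0,0,0]]' --dr '[[0,0,0],[0,0,0],[0,0,0],[0,0,0],[0,0,0],[0,0,0],[0,0,0],[0,0,0],[0,0,0],[0,0,0]]' --hand '[1,1,1,1,1,1,1,1,1,1]'

```text
t: 4.5
tool_pos: [566.6, 178.5, 43.6]
orientation: [-0.0, 0.995, -0.098, 0.001]
force: [0.9, 0.0, 0.0]
opening: 1.002
grasp_force: 0.0
```

Request:
servo_tool --travel '[[0,0,0],[0,0,0],[0,0,0],[0,0,0],[0,0,0],[0,0,0],[0,0,0],[0,0,0],[0,0,0],[0,0,0]]' --dr '[[0,0,0],[0,0,0],[0,0,0],[0,0,0],[0,0,0],[0,0,0],[0,0,0],[0,0,0],[0,0,0],[0,0,0]]' --hand '[0.6,0.4,0.2,0,0,0,0,0,0,0]'

```text
t: 5.5
tool_pos: [566.4, 178.5, 43.4]
orientation: [-0.0, 0.995, -0.098, 0.0]
force: [-1.0, 2.4, 4.3]
opening: 0.27
grasp_force: 62.3
```

Request:
servo_tool --travel '[[0,0,-0.01],[0,0,-0.02],[0,0,-0.03],[0,0,-0.03],[0,0,-0.03],[0,0,0]]' --dr '[[0,0,0],[0,0,0],[0,0,0],[0,0,0],[0,0,0],[0,0,0]]' --hand '[0,0,0,0,0,0]'

```text
t: 6.1
tool_pos: [568.6, 178.5, 167.8]
orientation: [-0.001, 0.995, -0.098, 0.004]
force: [1.3, -1.0, -1.3]
opening: 0.272
grasp_force: 61.8
```

Request:
servo_tool --travel '[[0.0053,0.0299,0],[0.0053,0.0299,0],[0.0053,0.0299,0],[0.0053,0.0299,0],[0.0053,0.0299,0],[0.0053,0.0299,0],[0.0053,0.0299,0],[0.0053,0.0299,0],[0.0053,0.0299,0],[0.0053,0.0299,0],[0.0053,0.03,0],[0,0,0]]' --dr '[[0,0,0],[0,0,0],[0,0,0],[0,0,0],[0,0,0],[0,0,0],[0,0,0],[0,0,0],[0,0,0],[0,0,0],[0,0,0],[0,0,0]]' --hand '[0,0,0,0,0,0,0,0,0,0,0,0]'

```text
t: 7.3
tool_pos: [557.7, -158.7, 160.7]
orientation: [0.0, 0.995, -0.1, -0.002]
force: [0.7, -0.2, -2.4]
opening: 0.272
grasp_force: 61.7
```

```bash
python3 - <<'E'
from h import *
s=readout.read_state(); print(s["tool_pos"],s["orientation"],s["force"],s["moment"])
for n in ["top","scene"]:
    p=cams.get_image(n); pickle.dump(p,open(n+"1.pkl","wb")); cv2.imwrite(f"pics/{n}1.png",p["img"][:,:,::-1])
    P,u,v=pts(p); H,Sa,V=cv2.cvtColor(p["img"],cv2.COLOR_RGB2HSV)[v,u].astype(int).T
    m=(np.hypot(P[:,0]-560,P[:,1]+156)<85)&(P[:,2]>140)&(P[:,2]<168)
    red=m&((H<8)|(H>172))&(Sa>130); blu=m&(H>100)&(H<135)&(Sa>80)
    lab=np.zeros((480,640),np.uint8); lab[v[blu],u[blu]]=1
    k,L=cv2.connectedComponents(lab)
    print(n,"red",P[red].mean(0).round(1),red.sum())
    for i in range(1,k):
        q=L[v,u]==i
        q&=blu
        if q.sum()>8: print(" blue",P[q].mean(0).round(1),q.sum())
a=pickle.load(open("top1.pkl","rb"))["img"][190:290,330:450,::-1]; b=pickle.load(open("scene1.pkl","rb"))["img"][200:320,200:340,::-1]
cv2.imwrite("pics/c2.png",np.hstack([cv2.resize(a,(400,400)),cv2.resize(b,(400,400))]))
# keyway angle from first pictures: unwrap spindle top plane z=75
for n,c in [("top",(559.3,-155.5)),("scene",(560.3,-155.9))]:
    p=pickle.load(open(n+"0.pkl","rb")); g=p["img"].astype(np.float32).sum(2)
    for dz,r in [(75,11.5),(75,13),(68,14)]:
        th=np.arange(-0.8,1.2,0.1); X=np.c_[c[0]+r*np.cos(th),c[1]+r*np.sin(th),th*0+dz]
        q=proj(p,X).astype(np.float32); print(n,dz,r,cv2.remap(g,q[:,0].copy(),q[:,1].copy(),cv2.INTER_LINEAR).ravel().round().astype(int))
E
```

```text
[ 557.71915529 -158.70642198  160.66720311] [ 2.35362708e-04  9.95002137e-01 -9.98409656e-02 -1.57298320e-03] [ 0.69489509 -0.24325658 -2.3993462 ] [ 0.03536521 -0.01505691 -0.01794549]
top red [ 520.6 -215.6  154.9] 1
 blue [ 601.2 -110.2  156.4] 34
 blue [539.  -93.4 156.3] 24
 blue [ 525.9 -208.2  156.1] 9
scene red [ 591.1 -170.7  155.5] 269
 blue [547.7 -95.6 158.5] 16
 blue [ 522.1 -207.8  156.2] 50
 blue [ 602.6 -113.5  157.6] 47
 blue [ 583.5 -215.4  154.6] 71
top 75 11.5 [376 353 311 286 278 274 280 340 401 444 481 495 494 490 478 466 464 466
 462 459]
top 75 13 [296 279 263 245 249 255 267 329 394 438 478 490 496 492 482 472 466 461
 452 428]
top 68 14 [307 289 261 248 252 260 296 365 421 465 486 493 486 480 479 474 468 460
 428 395]
scene 75 11.5 [333 294 260 230 225 228 251 279 305 342 367 400 430 437 447 454 460 460
 465 464]
scene 75 13 [305 272 247 224 217 217 230 245 266 290 320 352 386 407 408 401 397 404
 418 415]
scene 68 14 [249 253 217 180 156 152 161 177 196 209 214 235 273 315 347 369 374 364
 352 343]
```

View pics/c2.png

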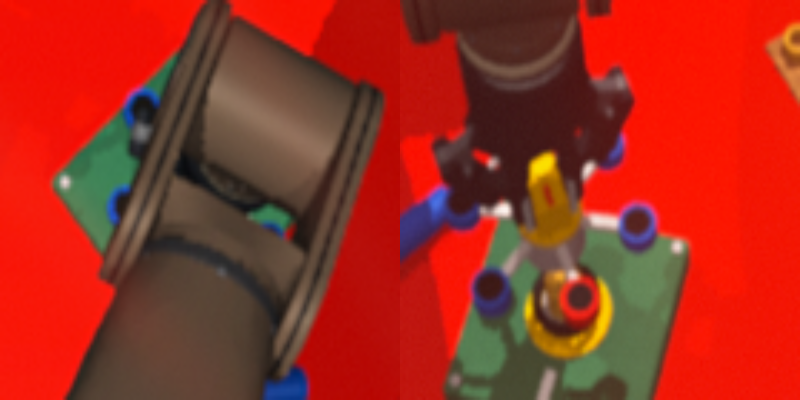

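The left crop (top camera) shows the arm hiding the rotor. The right crop (scene camera) shows the rotor held above the spindle, with the red car at (580,297). Next I let the arm settle and measure the rotor's offset from the tool with the scene camera only, the same way in the before and after pictures.

Request:
servo_tool --travel '[[0,0,0],[0,0,0],[0,0,0]]' --dr '[[0,0,0],[0,0,0],[0,0,0]]' --hand '[0,0,0]'

```text
t: 7.7
tool_pos: [559.0, -154.7, 162.7]
orientation: [-0.0, 0.995, -0.097, -0.0]
force: [-0.5, -0.6, -2.7]
opening: 0.273
grasp_force: 61.7
```

```bash
cat > fit.py <<'E'
from h import *
from scipy.optimize import least_squares
def blobs(p,c,z0):
    # car-top rim pixels intersected with the horizontal plane at the car tops (z0+36)
    P,u,v=pts(p); H,Sa,V=cv2.cvtColor(p["img"],cv2.COLOR_RGB2HSV)[v,u].astype(int).T
    m=(np.hypot(P[:,0]-c[0],P[:,1]-c[1])<85)&(abs(P[:,2]-z0-34)<10)&(H>100)&(H<135)&(Sa>60)
    lab=np.zeros((480,640),np.uint8); lab[v[m],u[m]]=1
    k,L,st,_=cv2.connectedComponentsWithStats(lab,connectivity=8); l=L[v,u]
    return [P[m&(l==i)].mean(0) for i in range(1,k) if st[i,4]>25],[st[i,4] for i in range(1,k) if st[i,4]>25]
def fit(p,c,z0,a0):
    B,n=blobs(p,c,z0); B=np.array(B)[:,:2]
    def f(x):
        t=np.arctan2(B[:,1]-x[1],B[:,0]-x[0]); k=np.round((t-x[2])/(np.pi/3)); a=x[2]+k*np.pi/3
        return (B-np.c_[x[0]+61*np.cos(a),x[1]+61*np.sin(a)]).ravel()
    r=least_squares(f,[*c,a0],loss="soft_l1"); return r.x.round(3),np.abs(r.fun).round(1),n
E
python3 - <<'E'
from fit import *
s=readout.read_state(); print(s["tool_pos"],s["orientation"],s["force"],s["joint_pos"][5])
p=cams.get_image("scene"); pickle.dump(p,open("scene2.pkl","wb"))
print(fit(pickle.load(open("scene0.pkl","rb")),(565,178),4,-.2))
print(fit(pickle.load(open("top0.pkl","rb")),(565,178),4,-.2))
print(fit(p,s["tool_pos"][:2],s["tool_pos"][2]-39.4,-.2))
E
```

```text
[ 559.03288979 -154.69939625  162.66415117] [-1.11195397e-04  9.95258052e-01 -9.72694523e-02 -2.27515402e-04] [-0.51756111 -0.56436529 -2.69024114] 1.3207805954860052
(array([ 5.69491e+02,  1.76127e+02, -2.00000e-01]), array([0.7, 1.3, 0.4, 2.5, 0.8, 0.2, 0.5, 0.6, 0.2, 2.3]), [np.int32(29), np.int32(27), np.int32(36), np.int32(35), np.int32(46)])
(array([ 5.65472e+02,  1.78713e+02, -1.89000e-01]), array([0.1, 0.2, 0.5, 0.1, 0.1, 0. , 0.4, 0.5, 0.3, 0.3]), [np.int32(54), np.int32(58), np.int32(58), np.int32(54), np.int32(58)])
(array([ 5.63387e+02, -1.58147e+02, -1.76000e-01]), array([0.2, 0.4, 0.1, 0.7, 0.3, 2.6]), [np.int32(50), np.int32(47), np.int32(81)])
```

Request:
servo_tool --travel '[[0.0004,0.0005,0.015],[0,0,0.015],[0,0,0.014],[0,0,0],[0,0,0],[0,0,0]]' --dr '[[0,0,0],[0,0,0],[0,0,0],[0,0,0],[0,0,0],[0,0,0]]' --hand '[0,0,0,0,0,0]'

```text
t: 8.35
tool_pos: [559.8, -156.4, 119.3]
orientation: [0.0, 0.995, -0.098, 0.0]
force: [-0.1, -0.1, -1.4]
opening: 0.273
grasp_force: 61.7
```

Request:
servo_tool --travel '[[0,0,0.001],[0,0,0.001],[0,0,0.001],[0,0,0.001],[0,0,0.001],[0,0,0.001],[0,0,0]]' --dr '[[0,0,0],[0,0,0],[0,0,0],[0,0,0],[0,0,0],[0,0,0],[0,0,0]]' --hand '[0,0,0,0,0,0,0]'

```text
t: 9.05
tool_pos: [559.2, -156.2, 112.7]
orientation: [-0.0, 0.995, -0.098, -0.0]
force: [-0.5, 0.0, -2.6]
opening: 0.275
grasp_force: 61.7
```

Request:
servo_tool --travel '[[0,0,0.001],[0,0,0.001],[0,0,0.001],[0,0,0.001],[0,0,0.001],[0,0,0]]' --dr '[[0,0,0],[0,0,0],[0,0,0],[0,0,0],[0,0,0],[0,0,0]]' --hand '[0,0,0,0,0,0]'

```text
t: 9.65
tool_pos: [559.2, -156.2, 107.7]
orientation: [-0.0, 0.995, -0.098, -0.0]
force: [0.7, -0.0, -2.4]
opening: 0.27
grasp_force: 61.7
```

```bash
python3 - <<'E'
from h import *
s=readout.read_state(); print(s["tool_pos"],s["force"],s["moment"])
E
```

```text
[ 559.24654318 -156.17448742  107.68066369] [ 0.68806835 -0.01584091 -2.43709048] [-0.02438816  0.01486317  0.02347263]
```

Request:
servo_tool --travel '[[0,0,0.001],[0,0,0.001],[0,0,0.001],[0,0,0.001],[0,0,0.001],[0,0,0.001],[0,0,0]]' --dr '[[0,0,0],[0,0,0],[0,0,0],[0,0,0],[0,0,0],[0,0,0],[0,0,0]]' --hand '[0,0,0,0,0,0,0]'

```text
t: 10.35
tool_pos: [559.3, -156.2, 101.7]
orientation: [-0.0, 0.995, -0.098, -0.0]
force: [-0.1, -0.3, -1.7]
opening: 0.269
grasp_force: 61.7
```

Request:
servo_tool --travel '[[0,0,0.0005],[0,0,0.0005],[0,0,0]]' --dr '[[0,0,0],[0,0,0],[0,0,0]]' --hand '[0,0,0]'

```text
t: 10.65
tool_pos: [559.4, -156.2, 100.9]
orientation: [-0.0, 0.995, -0.098, -0.0]
force: [-0.2, -0.3, -1.9]
opening: 0.264
grasp_force: 61.7
```

Request:
servo_tool --travel '[[0,0,0.0005],[0,0,0.0003],[0,0,0]]' --dr '[[0,0,0],[0,0,0],[0,0,0]]' --hand '[0,0,0]'

```text
t: 10.95
tool_pos: [559.4, -156.3, 100.1]
orientation: [0.0, 0.995, -0.098, 0.0]
force: [0.2, -0.2, -1.4]
opening: 0.27
grasp_force: 61.7
```

Request:
servo_tool --travel '[[0,0,0.0003],[0,0,0.0003],[0,0,0]]' --dr '[[0,0,0],[0,0,0],[0,0,0]]' --hand '[0,0,0]'

```text
t: 11.25
tool_pos: [559.5, -156.3, 99.8]
orientation: [0.0, 0.995, -0.098, 0.0]
force: [-0.2, 0.6, -1.0]
opening: 0.27
grasp_force: 61.9
```

Request:
servo_tool --travel '[[0,0,0.0003],[0,0,0.0003],[0,0,0]]' --dr '[[0,0,0],[0,0,0],[0,0,0]]' --hand '[0,0,0]'

```text
t: 11.55
tool_pos: [559.6, -156.3, 99.4]
orientation: [0.0, 0.995, -0.098, 0.0]
force: [-0.7, 0.5, 1.5]
opening: 0.273
grasp_force: 62.2
```

Request:
servo_tool --travel '[[0,0,0.0003],[0,0,0.0003],[0,0,0]]' --dr '[[0,0,0],[0,0,0],[0,0,0]]' --hand '[0,0,0]'

```text
t: 11.85
tool_pos: [559.7, -156.4, 98.9]
orientation: [0.0, 0.995, -0.098, 0.0]
force: [-1.1, 0.7, 3.8]
opening: 0.268
grasp_force: 62.5
```

Request:
servo_tool --travel '[[0,0,0],[0,0,0],[0,0,0],[0,0,0]]' --dr '[[0,0,0.03],[0,0,0.03],[0,0,0.02],[0,0,0]]' --hand '[0,0,0,0]'

```text
t: 12.25
tool_pos: [559.1, -156.3, 97.5]
orientation: [0.0, 0.99, -0.138, -0.0]
force: [0.3, -0.8, -2.5]
opening: 0.271
grasp_force: 61.7
```

Request:
servo_tool --travel '[[0,0,0],[0,0,0],[0,0,0]]' --dr '[[0,0,0.02],[0,0,0.02],[0,0,0]]' --hand '[0,0,0]'

```text
t: 12.55
tool_pos: [559.1, -156.0, 98.0]
orientation: [-0.0, 0.987, -0.158, -0.0]
force: [-0.6, -0.6, -2.3]
opening: 0.27
grasp_force: 61.7
```

Request:
servo_tool --travel '[[0,0,0],[0,0,0],[0,0,0]]' --dr '[[0,0,0.02],[0,0,0.02],[0,0,0]]' --hand '[0,0,0]'

```text
t: 12.85
tool_pos: [559.4, -156.1, 98.3]
orientation: [-0.0, 0.984, -0.177, 0.0]
force: [-0.4, -0.2, -3.7]
opening: 0.269
grasp_force: 61.7
```

Request:
servo_tool --travel '[[0,0,0.0007],[0,0,0.0007],[0,0,0.0006],[0,0,0]]' --dr '[[0,0,0],[0,0,0],[0,0,0],[0,0,0]]' --hand '[0,0,0,0]'

```text
t: 13.25
tool_pos: [559.3, -156.2, 96.2]
orientation: [-0.0, 0.984, -0.177, -0.0]
force: [-0.3, 0.4, -1.6]
opening: 0.273
grasp_force: 61.7
```

```bash
python3 - <<'E'
from h import *
s=readout.read_state(); print(s["tool_pos"],s["force"],s["moment"])
E
```

```text
[ 559.29303747 -156.17856304   96.15894673] [-0.27688755  0.43366317 -1.56671935] [-0.04794257 -0.05010678 -0.0344339 ]
```

The tab is in: the rotor is 3 mm below the contact height with no force. Pressing on down to the collar.

Request:
servo_tool --travel '[[0,0,0.0007],[0,0,0.0007],[0,0,0.0006],[0,0,0]]' --dr '[[0,0,0],[0,0,0],[0,0,0],[0,0,0]]' --hand '[0,0,0,0]'

```text
t: 13.65
tool_pos: [559.4, -156.2, 94.3]
orientation: [-0.0, 0.984, -0.177, -0.0]
force: [-0.7, 1.9, -2.2]
opening: 0.275
grasp_force: 61.7
```

Request:
servo_tool --travel '[[0,0,0.0005],[0,0,0.0005],[0,0,0.0005],[0,0,0]]' --dr '[[0,0,0],[0,0,0],[0,0,0],[0,0,0]]' --hand '[0,0,0,0]'

```text
t: 14.05
tool_pos: [559.6, -156.3, 93.6]
orientation: [0.0, 0.984, -0.177, 0.0]
force: [-1.2, 0.2, 3.3]
opening: 0.274
grasp_force: 62.5
```

Request:
servo_tool --travel '[[0,0,0.0005],[0,0,0.0005],[0,0,0.0005],[0,0,0]]' --dr '[[0,0,0],[0,0,0],[0,0,0],[0,0,0]]' --hand '[0,0,0,0]'

```text
t: 14.45
tool_pos: [559.5, -156.3, 91.4]
orientation: [0.0, 0.984, -0.177, 0.0]
force: [-0.8, 1.3, 2.8]
opening: 0.27
grasp_force: 62.4
```

Request:
servo_tool --travel '[[0,0,0.0005],[0,0,0.0005],[0,0,0.0005],[0,0,0.0005],[0,0,0]]' --dr '[[0,0,0],[0,0,0],[0,0,0],[0,0,0],[0,0,0]]' --hand '[0,0,0,0,0]'

```text
t: 14.95
tool_pos: [559.5, -156.3, 89.3]
orientation: [0.0, 0.984, -0.177, 0.0]
force: [-0.6, 0.7, 3.2]
opening: 0.274
grasp_force: 62.4
```

Request:
servo_tool --travel '[[0,0,0.0005],[0,0,0.0005],[0,0,0]]' --dr '[[0,0,0],[0,0,0],[0,0,0]]' --hand '[0,0,0]'

```text
t: 15.25
tool_pos: [559.5, -156.3, 88.3]
orientation: [0.0, 0.984, -0.177, 0.0]
force: [0.3, 1.1, 3.2]
opening: 0.272
grasp_force: 62.4
```

Request:
servo_tool --travel '[[0,0,0.0005],[0,0,0.0005],[0,0,0]]' --dr '[[0,0,0],[0,0,0],[0,0,0]]' --hand '[0,0,0]'

```text
t: 15.55
tool_pos: [559.6, -156.3, 87.8]
orientation: [0.0, 0.984, -0.177, 0.0]
force: [-2.3, 1.2, 4.3]
opening: 0.272
grasp_force: 62.7
```

Request:
servo_tool --travel '[[0,0,0.0005],[0,0,0.0005],[0,0,0]]' --dr '[[0,0,0],[0,0,0],[0,0,0]]' --hand '[0,0,0]'

```text
t: 15.85
tool_pos: [559.7, -156.3, 87.7]
orientation: [0.0, 0.984, -0.177, 0.0]
force: [-2.6, 1.9, 9.4]
opening: 0.271
grasp_force: 63.2
```

Request:
servo_tool --travel '[[0,0,0.0005],[0,0,0.0005],[0,0,0],[0,0,0]]' --dr '[[0,0,0],[0,0,0],[0,0,0],[0,0,0]]' --hand '[0,0,0,0]'

```text
t: 16.25
tool_pos: [559.8, -156.4, 87.6]
orientation: [0.0, 0.984, -0.177, -0.0]
force: [-4.9, 2.7, 12.5]
opening: 0.272
grasp_force: 63.7
```

```bash
python3 - <<'E'
from h import *
s=readout.read_state(); print(s["tool_pos"],s["force"],s["moment"])
E
```

```text
[ 559.78004934 -156.37511057   87.61581205] [-4.92825635  2.73567735 12.52078034] [ 0.39289191  0.89279919 -0.03318326]
```

Request:
servo_tool --travel '[[-0.0005,0,0],[-0.0005,0,0],[0,0,0],[0,0,0]]' --dr '[[0,0,0],[0,0,0],[0,0,0],[0,0,0]]' --hand '[0,0,0,0]'

```text
t: 16.65
tool_pos: [559.6, -156.3, 87.7]
orientation: [0.0, 0.984, -0.177, 0.001]
force: [-1.4, 1.5, 11.2]
opening: 0.269
grasp_force: 63.5
```

Request:
servo_tool --travel '[[0,0,0.0005],[0,0,0.0005],[0,0,0],[0,0,0]]' --dr '[[0,0,0],[0,0,0],[0,0,0],[0,0,0]]' --hand '[0,0,0,0]'

```text
t: 17.05
tool_pos: [559.7, -156.3, 87.6]
orientation: [0.0, 0.984, -0.177, 0.001]
force: [-4.2, 2.4, 14.4]
opening: 0.273
grasp_force: 64.0
```

```bash
python3 - <<'E'
from h import *
s=readout.read_state(); print(s["tool_pos"],s["orientation"],s["force"],s["moment"])
p=cams.get_image("scene"); pickle.dump(p,open("scene3.pkl","wb"))
P,u,v=pts(p)
P0,u0,v0=pts(pickle.load(open("scene0.pkl","rb")))
H,Sa,V=cv2.cvtColor(p["img"],cv2.COLOR_RGB2HSV)[v,u].astype(int).T
m=(np.hypot(P[:,0]-560,P[:,1]+156)<85)&(P[:,2]>70)&(P[:,2]<100)&(H>100)&(H<135)&(Sa>60)
print("car top z",np.percentile(P[m][:,2],[50,90,97]),m.sum())
I=pickle.load(open("scene0.pkl","rb"))["img"][v0,u0]
H,Sa,V=cv2.cvtColor(pickle.load(open("scene0.pkl","rb"))["img"],cv2.COLOR_RGB2HSV)[v0,u0].astype(int).T
m=(np.hypot(P0[:,0]-565,P0[:,1]-178)<85)&(P0[:,2]>22)&(P0[:,2]<50)&(H>100)&(H<135)&(Sa>60)
print("at mat",np.percentile(P0[m][:,2],[50,90,97]),m.sum())
cv2.imwrite("pics/c3.png",cv2.resize(p["img"][215:345,190:330,::-1],(700,600),interpolation=cv2.INTER_CUBIC))
E
```

```text
[ 559.68285576 -156.3276418    87.58315787] [ 2.50547047e-04  9.84195492e-01 -1.77082273e-01  1.01942220e-03] [-4.19515399  2.43563217 14.42174876] [ 0.40769898  0.91567387 -0.04887076]
car top z [83.43319125 86.61820894 87.6030846 ] 221
at mat [39.72325539 42.7933019  43.75409099] 174
```

View pics/c3.png

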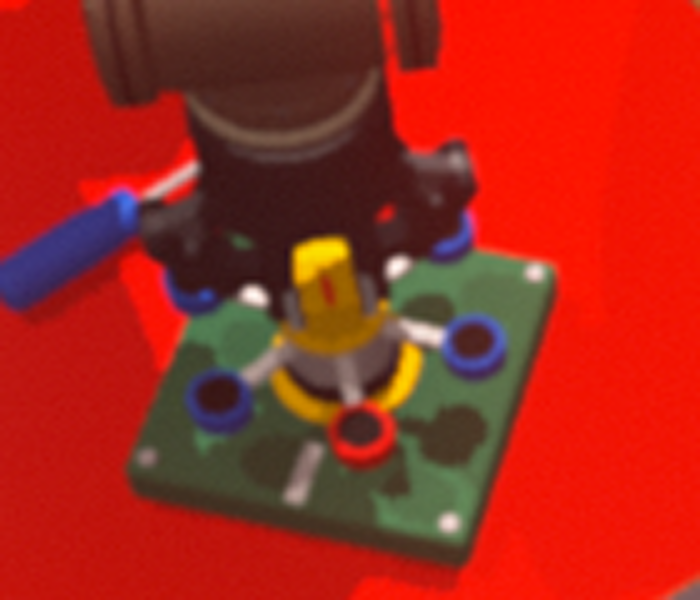

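The crop shows the rotor on the green base, with its sleeve down on the yellow ring and the red car at (360,432), near the white mark. Camera and tool heights both put its origin at about 48 mm, so it's at or just inside the stop. I'll ease the push and then release.

Request:
servo_tool --travel '[[0,0,-0.001],[0,0,-0.001],[0,0,-0.001],[0,0,0],[0,0,0]]' --dr '[[0,0,0],[0,0,0],[0,0,0],[0,0,0],[0,0,0]]' --hand '[0,0,0,0,0]'

```text
t: 17.6
tool_pos: [559.2, -156.2, 87.8]
orientation: [0.0, 0.984, -0.177, 0.001]
force: [2.0, 0.4, 3.8]
opening: 0.268
grasp_force: 62.6
```

Request:
servo_tool --travel '[[0,0,-0.0008],[0,0,0],[0,0,0],[0,0,0],[0,0,0],[0,0,0]]' --dr '[[0,0,0],[0,0,0],[0,0,0],[0,0,0],[0,0,0],[0,0,0]]' --hand '[0,0,0.35,0.45,0.6,0.6]'

```text
t: 18.2
tool_pos: [557.9, -155.6, 87.5]
orientation: [-0.0, 0.984, -0.177, -0.001]
force: [-0.2, -0.4, 0.8]
opening: 0.603
grasp_force: 0.0
```

Request:
servo_tool --travel '[[0,0,0],[0,0,-0.005],[0,0,-0.01],[0,0,-0.02],[0,0,-0.03],[0,0,-0.03],[0,0,0]]' --dr '[[0,0,0],[0,0,0],[0,0,0],[0,0,0],[0,0,0],[0,0,0],[0,0,0]]' --hand '[0.8,0.8,0.8,0.8,0.8,0.8,0.8]'

```text
t: 18.9
tool_pos: [561.6, -157.3, 190.0]
orientation: [0.002, 0.984, -0.177, 0.006]
force: [0.6, -0.8, -0.0]
opening: 0.801
grasp_force: 0.0
```

Request:
servo_tool --travel '[[0,0.04,-0.02],[0,0.045,0],[0,0.045,0],[0,0.045,0],[0,0.045,0],[0,0.045,0],[0,0,0],[0,0,0]]' --dr '[[0,0,0],[0,0,0],[0,0,0],[0,0,0],[0,0,0],[0,0,0],[0,0,0],[0,0,0]]' --hand '[0.8,0.8,0.8,0.8,0.8,0.8,0.8,0.8]'

```text
t: 19.7
tool_pos: [465.4, -404.9, 202.7]
orientation: [-0.0, 0.984, -0.178, -0.0]
force: [0.3, -0.1, -0.7]
opening: 0.803
grasp_force: 0.0
```

```bash
python3 - <<'E'
from h import *
O=[]
for n,c in [("top",(330,190,440,290)),("scene",(190,215,330,345))]:
    p=cams.get_image(n); P,u,v=pts(p)
    H,Sa,V=cv2.cvtColor(p["img"],cv2.COLOR_RGB2HSV)[v,u].astype(int).T
    m=(np.hypot(P[:,0]-560,P[:,1]+156)<85)&(P[:,2]>70)&(P[:,2]<100)&(H>100)&(H<135)&(Sa>60)
    q=pickle.load(open(n+"0.pkl","rb")); P0,u0,v0=pts(q)
    H,Sa,V=cv2.cvtColor(q["img"],cv2.COLOR_RGB2HSV)[v0,u0].astype(int).T
    m0=(np.hypot(P0[:,0]-565,P0[:,1]-178)<85)&(P0[:,2]>22)&(P0[:,2]<50)&(H>100)&(H<135)&(Sa>60)
    b=(np.hypot(P[:,0]-560,P[:,1]+156)<25)&(P[:,2]>112)&(P[:,2]<130); b0=(np.hypot(P0[:,0]-565,P0[:,1]-178)<25)&(P0[:,2]>68)&(P0[:,2]<80)
    f=lambda z:np.percentile(z,[50,90,97]).round(1)
    print(n,m.sum(),f(P[m][:,2])-f(P0[m0][:,2]),"block",b.sum(),np.median(P[b][:,2])-np.median(P0[b0][:,2]))
    O.append(cv2.resize(p["img"][c[1]:c[3],c[0]:c[2],::-1],(400,400),interpolation=cv2.INTER_CUBIC))
cv2.imwrite("pics/c4.png",np.hstack(O)); print(readout.read_state()["force"])
E
```

```text
top 300 [45.4 44.9 44.4] block 139 44.77104215233476
scene 220 [45.2 45.1 44.7] block 201 45.32248767775445
[0.37012239 0.5472819  0.22421421]
```

View pics/c4.png

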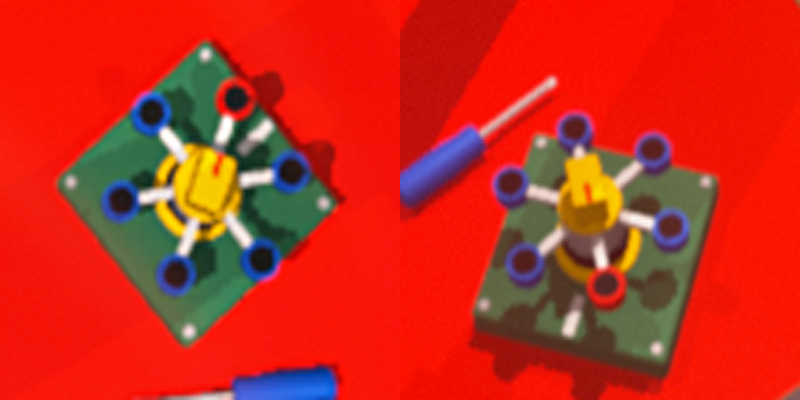

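After release, both cameras show the rotor standing alone on the green base, red car at (235,98) and (605,285), with the screwdriver lying just beside the base. It sits 45 mm higher than on the mat, which puts its origin at 49 mm, fully home. The collar travelled at least 6 mm and the stop was felt.

```bash
python3 -c "
from station import job
print(job.job_done())"
```

```text
the job is handed in; nothing more can be done
None
```

The rotor is keyed onto the green base's spindle and pressed home on the collar's end stop. I released it and handed the job in at about 20 s, with no more than about 17 N of push on the base. I didn't re-measure the other items at the end, but nothing suggested contact with any of them.

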